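Seat the primed test panel on the drawdown bed's locating pins

TASK

The blue-primed test panel has been laid down crooked on the drawdown bed and is riding up on the bed's two hidden locating pins. With the fingertips, nudge it sideways by its edges until its hole and slot drop over the pins and it lies flat on the bed inside the white corner marks, then take the hand away. Do not pick it up, do not force it, keep off the blue face (the bare metal may be touched), and leave everything else where it is.

Things in the scene. Friction and masses are not known exactly. Their poses are not given: they have to be found in the camera images.
- bed: Fixed dark steel drawdown bed, 220 (its x) x 440 (its y) mm, flat top 28 mm above the table; origin at table level under its centre, x pointing away from the robot, y to the left along its length. Yellow lines on the top run from the near edge to each pin; white corner marks frame the seated panel's place with 2 mm to spare. A 16 mm high chart clip crosses its left end from y = 202 mm on.
- panel: Loose aluminium panel 120 (x) x 180 (y) x 6 mm, about 0.35 kg; origin at the centre of its underside, z up through the blue face. At the start it rests on both pin tips and its far edge, sloping down away from the robot by about 5 degrees, 14 to 28 mm too near the robot, up to 25 mm to either side, turned by up to 7 degrees. It slides under a few newtons and drops on the pins by its own weight.
- primer: The panel's blue primed face, 75 (x) x 160 (y) mm, 0.5 mm proud of the metal; origin at its centre, 12 mm beyond the panel's centre in the panel's x, 5 mm above its underside. Bare metal margins: about 10 mm at the far edge and both ends, 34 mm along the near edge. Not to be touched.
- hole_left (a point): Centre of the panel's round hole, 11 mm across, at the underside (panel x -42, y +65 mm), 18 mm in from the near long edge. Belongs over pin_left.
- slot_right (a point): Centre of the panel's slot, 11 (x) by 17 (y) mm, at the underside (panel x -42, y -65 mm). Belongs over pin_right.
- pin_left (a point): Foot of the left brass locating pin, on the bed's top at bed x -45, y +65 mm. Each pin is 8 mm in diameter and stands 8 mm high: straight for 3 mm, then tapering to a 3 mm wide tip. The panel hides both at the start.
- pin_right (a point): Foot of the right pin, alike, on the bed's top at bed x -45, y -65 mm.
- rod: Loose wire-wound drawdown rod, steel with red ends, 10 mm diameter, 300 mm long, lying along the bed's y on two black rests 10 mm high at the bed's far edge (bed x 85 to 105, y +120 and -120 mm); origin at its underside, mid-length. Stays.
- applicator: Loose steel film applicator, a bar 96 mm long, 26 mm wide, 34 mm high, standing across the right (-y) end of the bed, about 192 mm from the bed's middle; origin under its centre. Stays.
- jar: Small white plastic bottle with an orange label, 54 mm across, 105 mm high, on the table to the left; origin under its centre. Stays.
- cup: Clear plastic cup, 72 mm across, 85 mm high, on the table to the right; origin under its centre. Stays.
- tin_lid: Steel paint-tin lid, 94 mm across, 6 mm high, on the table to the right; origin under its centre. Stays.
- spatula: Spatula 200 mm long on the table to the left; origin at its underside. Stays.
Things that resemble listed ones, but are neither listed nor needed, are in the scene too. Leave any brown look-alike of the panel alone.

How it is judged:
By the outcome, as a careful person would: the job done as asked, in the order asked, and still so for the second after the job is handed in, with the robot touching nothing.
It also fails if it takes over 70 s, if anything falls off the work surface, if the arm or the gripper's body presses on something with over 40 N, if the wrist force passes 120 N, or if a joint passes its speed limit or range.

ROBOT

A 6-joint arm with a two-finger parallel gripper is mounted at the origin on the work surface. World frame = base frame: x ahead of the robot, y to its left, z up, the work surface at z = 0. Lengths are in m, angles in rad, forces in N, time in s.
With the tool pointing down it reaches from about 0.425 to 0.95 m from the base axis. Payload 3.5 kg.
Tool frame: the origin (TCP) lies midway between the tips of the shut fingers; the grasp point (between the pads) lies 19 mm behind it; z points along the fingers, y is the line along which they close (so a half turn about z gives the same grasp; the last joint's range is limited). The gripper opens to 85 mm and grips with 20 to 120 N. Pads are 22 mm wide; open, the fingers measure 114 mm over their backs; the gripper's body (76 mm by 85 mm) begins 54 mm behind the grasp point. The pads swing forward as they close: fully open they stand 13 mm farther back than shut.
Start: joints at [0.965, 0.286, 1.577, -0, 1.279, -0.15], TCP at [0.297, 0.606, 0.231] pointing down, gripper open.
Joint ranges: [-2.77, 2.77], [-0.9, 2.22], [0.21, 2.48], [-1.53, 4.67], [0.24, 2.81], [-2.84, 2.84]. Speed limits (rad/s): [2.79, 2.79, 3.14, 3.14, 3.14, 3.14].

INTERFACE

Orientations are given as a unit quaternion [x, y, z, w].
In Python, from plant import ctrl, cams, order gives the robot as it stands.
- The arm moves only by the tool move_arm, never from a script. Its argument "plan" is one flat list of numbers, 7 for each row, row after row: the shift along the world's x, y, z in mm, then the turn, a rotation vector about the world's x, y, z in degrees, then the finger opening in mm, from 0 to 85.4. A call has 1 to 12 rows; each row shifts and turns the commanded pose from where the row before left it; what a row does not reach is not made up. A row lasts 1/10 s, in which the tool goes at most 50 mm and 8.59 degrees, less where a joint would pass 70% of its speed; a pose out of reach is approached as far as the arm can. A call is refused whole if a number of a shift passes 50 or a number of a turn 8.59, either way. A call with a gripper value outside its range is refused whole. The fingers move at their own pace and stop on an object; "newtons" is the grip in N (left out, the last holds). Time passes only in rows, so rows that do not move let the fingers close. It gives the time, the measured TCP pose, the force, the opening and the grip force at its end, in the units of the state.
- ctrl.get_state(): the state, without advancing time (a new reading comes with each control period).
- cams.read_camera(name): name is "scene" or "top"; returns a dict with "color" (480x640x3 uint8, red, green, blue), "fov_y" (degrees; the focal length in pixels is half the picture's height over the tangent of half this angle, whatever the lens; pixels are square), "cx", "cy" (the principal point, pixels), "origin" and "orientation" of the camera in the world. Camera axes: x right, y up, looking along -z (the intrinsics and any distortion apply to the point x, -y, -z); pixel columns grow to the right and rows downward; lengths in m; the calibration is good to about 2 mm. A picture is of the moment at which its call begins. There is no depth.
- order.sign_off(): hands the job in; it is judged then, once.
The state is a dict: "time": time; "qpos": joint angles; "dq": joint speeds; "joint_efforts": joint torques, N m; "eef_pos": TCP position; "tcp_rot": TCP orientation; "contact_force": force on the tool from outside, world axes, zero at the start; "wrist_torque": the same for the moment, N m; "opening": opening from 0.0 (shut) to 1.0 (fully open); "finger_force": force on a finger pad.
Only numpy, scipy, OpenCV 4.12 (cv2) and the standard library are available. Lean on these libraries where they do the work, as an engineer would, in place of code of your own. Each camera call takes 0.05 s, during which the arm holds its last target. There are 200 camera calls.

## Working session

There is one attempt and no reset: what is moved stays moved. The work goes in short steps, Python scripts to look and compute and a tool call to move; the robot and the scene stay as the last step left them, time stands still between calls to the robot, and variables do not carry over. Pictures are saved under pics/ and viewed, at most 10 in all, crops included, and the job is handed in when it is done.

Besides the shell and the picture viewer there is one more tool, called after "Call:" as a command line: name --argument value ..., lists and objects as JSON in quotes. move_arm: Moves the arm, as the interface text tells. Its arguments: {"type":"object","properties":{"plan":{"type":"array","items":{"type":"number"}},"newtons":{"type":"number"}},"required":["plan"]}

```bash
mkdir -p pics; ls; cat > h.py <<'E'
import numpy as np, cv2
from scipy.spatial.transform import Rotation as R
from plant import ctrl, cams, order
def cam(n, save=None):
    c=cams.read_camera(n); 
    if save: cv2.imwrite('pics/'+save, c['color'][:,:,::-1])
    return c
def ray(c,uv):
    f=240/np.tan(np.radians(c['fov_y'])/2)
    uv=np.atleast_2d(np.asarray(uv,float))
    k=c.get('distortion')
    d=np.c_[(uv[:,0]-c['cx'])/f, -(uv[:,1]-c['cy'])/f, -np.ones(len(uv))]
    return np.array(c['origin']), R.from_quat(c['orientation']).apply(d)
def onz(c,uv,z):
    o,d=ray(c,uv); t=(z-o[2])/d[:,2]; return o+t[:,None]*d
def proj(c,p):
    f=240/np.tan(np.radians(c['fov_y'])/2)
    q=R.from_quat(c['orientation']).inv().apply(np.atleast_2d(p)-np.array(c['origin']))
    return np.c_[c['cx']+f*q[:,0]/-q[:,2], c['cy']-f*q[:,1]/-q[:,2]]
E
python3 - <<'E'
from h import *
for n in ('scene','top'):
    c=cam(n,n+'0.png'); print({k:v for k,v in c.items() if k!='color'})
print(ctrl.get_state())
E
```

```text
pics
{'fov_y': 55.42161443115205, 'cx': 311.60854674131184, 'cy': 247.09217362892585, 'origin': array([1.10300598, 0.72047906, 0.66653276]), 'orientation': array([0.1611388 , 0.44383713, 0.83442636, 0.28421039])}
{'fov_y': 43.43641979999806, 'cx': 330.34342242762074, 'cy': 244.48233803339815, 'origin': array([0.22298553, 0.00907524, 1.41233412]), 'orientation': array([-0.07509235,  0.07593582,  0.70507292, -0.70104712])}
{'time': 0.1, 'qpos': array([ 9.65047661e-01,  2.87099586e-01,  1.57805047e+00, -2.81936741e-05,
        1.27861097e+00, -1.50020405e-01]), 'dq': array([ 0.00013419, -0.00296761, -0.00299811, -0.00323252, -0.00088103,
       -0.00104291]), 'joint_efforts': array([ 1.70567277e-03, -4.07296264e+01, -2.93700796e+01, -7.32371927e-05,
        3.41201237e-03,  1.28917617e-05]), 'eef_pos': array([0.29672177, 0.60561054, 0.23005974]), 'tcp_rot': array([ 2.25893278e-01,  9.74151452e-01, -1.01266951e-03, -3.87471818e-04]), 'contact_force': array([0.51024694, 0.29115196, 0.53554443]), 'wrist_torque': array([ 0.00011368, -0.0027437 , -0.03041026]), 'finger_force': 0.0, 'opening': 0.9982015017430986}
```

View pics/scene0.png

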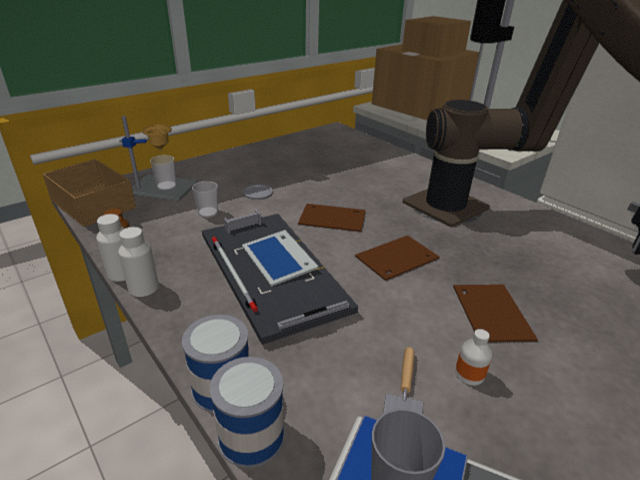

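View pics/top0.png

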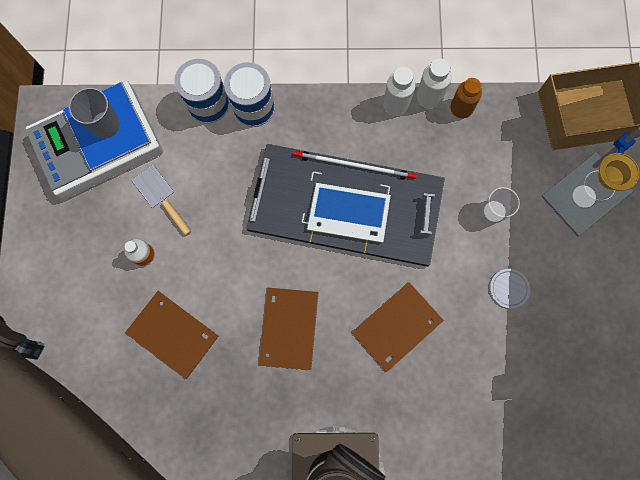

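The scene view shows the panel at about (282,257) on the dark bed, and the top view shows it at (348,212). Things it could be confused with in the top view are the brown plates at (171,334), (288,328) and (397,327), and the blue balance pan at (112,125). I choose the blue-faced plate on the bed at (348,212) and will check it in a close crop.

```bash
python3 - <<'E'
from h import *
a=cv2.imread('pics/top0.png')[135:275,235:455]; b=cv2.imread('pics/scene0.png')[205:335,195:365]
a=cv2.resize(a,None,fx=3.4,fy=3.4,interpolation=cv2.INTER_CUBIC)[:, :748]
b=cv2.resize(b,None,fx=3.4,fy=3.4,interpolation=cv2.INTER_CUBIC)
cv2.imwrite('pics/ca.png',a); cv2.imwrite('pics/cb.png',b)
E
```

```text
(no output)
```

View pics/ca.png

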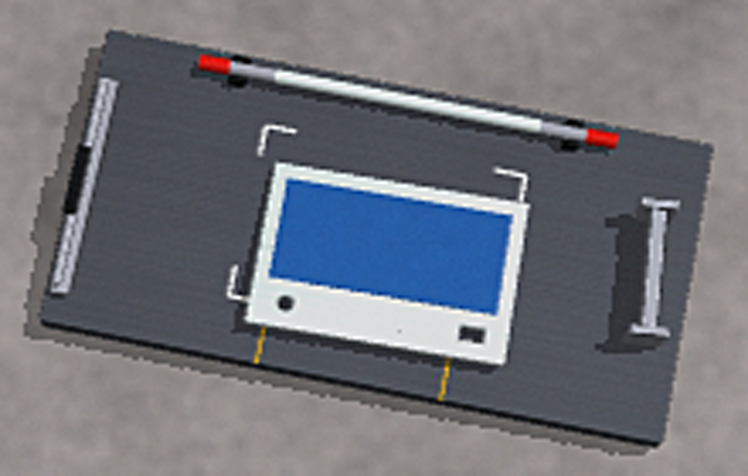

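View pics/cb.png

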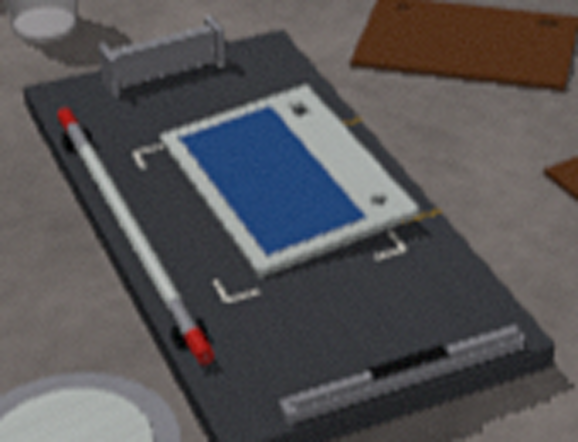

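The crops confirm the choice: a blue face with a white metal margin, a round hole at top crop (286,302) and a slot at (472,333). The white marks show at crop (262,128), (525,175) and (230,297). Next I measure the bed and panel corners in both views.

```bash
cat > m.py <<'E'
from h import *
def quad(mask):
    n,l,s,_=cv2.connectedComponentsWithStats(mask); k=1+np.argmax(s[1:,4])
    m=(l==k).astype(np.uint8); h=cv2.convexHull(max(cv2.findContours(m,0,1)[0],key=len))
    e=2
    while True:
        q=cv2.approxPolyDP(h,e,True)[:,0].astype(float)
        if len(q)<=4: break
        e+=.5
    p=max(cv2.findContours(m,0,cv2.CHAIN_APPROX_NONE)[0],key=len)[:,0].astype(float); L=[]
    for i in range(4):
        a,b=q[i],q[(i+1)%4]; d=(b-a)/np.linalg.norm(b-a); n_=np.array([-d[1],d[0]])
        t=(p-a)@d; s_=(p-a)@n_; w=(abs(s_)<2.5)&(t>4)&(t<np.linalg.norm(b-a)-4)
        vx,vy,x,y=cv2.fitLine(p[w].astype(np.float32),cv2.DIST_HUBER,0,.01,.01).ravel()
        # push out half a pixel
        c=q.mean(0); nn=np.array([-vy,vx]); sg=np.sign((np.array([x,y])-c)@nn); L.append((np.array([x,y])+.5*sg*nn,np.array([vx,vy])))
    out=[]
    for i in range(4):
        (p1,d1),(p2,d2)=L[i-1],L[i]; t=np.linalg.solve(np.c_[d1,-d2],p2-p1); out.append(p1+t[0]*d1)
    return np.array(out), int(m.sum())
def masks(c,box):
    h=cv2.cvtColor(c['color'],cv2.COLOR_RGB2HSV); x0,y0,x1,y1=box
    roi=np.zeros(h.shape[:2],np.uint8); roi[y0:y1,x0:x1]=1
    H,S,V=[h[...,i].astype(int) for i in range(3)]
    blue=((H>100)&(H<125)&(S>130)&(V>60)).astype(np.uint8)*roi
    white=((S<50)&(V>135)).astype(np.uint8)*roi
    return blue,white
def tri(c1,p1,c2,p2):
    o1,d1=ray(c1,p1); o2,d2=ray(c2,p2); P=[];g=[]
    for a,b in zip(d1,d2):
        t=np.linalg.lstsq(np.c_[a,-b],o2-o1,rcond=None)[0]; x,y=o1+t[0]*a,o2+t[1]*b
        P.append((x+y)/2); g.append(np.linalg.norm(x-y))
    return np.array(P),np.array(g)
BOX={'top':(300,175,395,250),'scene':(238,225,325,290)}
def order4(c,q,z):
    w=onz(c,q,z); ctr=w.mean(0)  # sort by angle about centre from far-left, ccw seen from above
    a=(np.arctan2(w[:,1]-ctr[1],w[:,0]-ctr[0])); return q[np.argsort(a)]
def panel(img=None):
    r={}
    for n in ('top','scene'):
        c=cam(n,(img+n+'.png') if img else None); b,w=masks(c,BOX[n])
        m=cv2.morphologyEx(b|w,cv2.MORPH_CLOSE,np.ones((3,3),np.uint8)); m=cv2.morphologyEx(m,cv2.MORPH_OPEN,np.ones((5,5),np.uint8))
        q,a=quad(m); qb,_=quad(b); r[n]=(c,order4(c,q,.035),order4(c,qb,.035),a)
    return r
E
python3 - <<'E'
from m import *
np.set_printoptions(precision=4,suppress=True)
r=panel(); T,S=r['top'],r['scene']
print(T[1].tolist(),T[3]);print(S[1].tolist(),S[3])
P,g=tri(T[0],T[1],S[0],S[1]); print('panel (rn? order: angle asc)',P,g)
B,g=tri(T[0],T[2],S[0],S[2]); print('primer',B,g)
# bed, corners and marks picked in the crops
t=np.array([[107,31],[712,146],[660,440],[42,321],[262,128],[525,175]])/3.4+[235,135]
s=np.array([[200,452],[25,90],[285,31],[553,350],[218,283],[136,152]])/3.4+[195,205]
W,g=tri(T[0],t[1:],S[0],s[1:]); print('bed FR NR NL markFL FR',W,g)
print(onz(T[0],t,.028))
E
```

```text
[[382.9953902038262, 241.89295758385103], [390.2836934075482, 194.45020911490613], [315.79655324840337, 182.304346893524], [306.4787988580884, 229.06397525843923]] 3612
[[285.05907926890194, 229.88770899624217], [241.27111146844217, 244.31030058218587], [270.5856835162132, 284.2450495786507], [318.02132385682813, 265.81487557536695]] 2195
panel (rn? order: angle asc) [[ 0.5243 -0.1147  0.0445]
 [ 0.6428 -0.1363  0.0345]
 [ 0.674   0.0413  0.0343]
 [ 0.5562  0.0628  0.046 ]] [0.0036 0.0021 0.0025 0.0022]
primer [[ 0.5608 -0.1107  0.0415]
 [ 0.6334 -0.1216  0.0358]
 [ 0.6614  0.0329  0.0375]
 [ 0.5896  0.0456  0.0436]] [0.0017 0.0041 0.0029 0.0008]
bed FR NR NL markFL FR [[ 0.6858 -0.2687  0.0231]
 [ 0.4725 -0.2217  0.0259]
 [ 0.5621  0.2049  0.0203]
 [ 0.7013  0.0468  0.0381]
 [ 0.6637 -0.1347  0.0279]] [0.005  0.0072 0.0036 0.008  0.0046]
[[ 0.7752  0.1609  0.028 ]
 [ 0.6863 -0.2692  0.028 ]
 [ 0.4749 -0.2238  0.028 ]
 [ 0.5614  0.2025  0.028 ]
 [ 0.7015  0.0496  0.028 ]
 [ 0.6656 -0.1361  0.028 ]]
```

Result: bed centre about (0.6245,-0.0324), yaw about -11.6°. Panel centre about (0.599,-0.037), yaw about -10.1°. The panel needs roughly +21 mm in bed x, +9 mm in bed y and a -1.5° turn. I'll push +y first with shut fingers on the right end, then +x with both open fingertips on the near edge, which also squares it to the bed. First I travel over.

Call:
move_arm --plan '[15.5, -42.8, 0, 0, 0, 0.8, 0, 15.5, -42.8, 0, 0, 0, 0.8, 0, 15.5, -42.8, 0, 0, 0, 0.8, 0, 15.5, -42.8, 0, 0, 0, 0.8, 0, 15.5, -42.8, 0, 0, 0, 0.8, 0, 15.5, -42.8, 0, 0, 0, 0.8, 0, 15.5, -42.8, 0, 0, 0, 0.8, 0, 15.5, -42.8, 0, 0, 0, 0.8, 0, 15.5, -42.8, 0, 0, 0, 0.8, 0, 15.5, -42.8, 0, 0, 0, 0.8, 0, 15.5, -42.8, 0, 0, 0, 0.8, 0, 15.5, -42.8, 0, 0, 0, 0.8, 0]' --newtons 30

```text
time: 1.4
eef_pos: [0.4832, 0.0907, 0.2314]
tcp_rot: [0.143, 0.99, 0.0, 0.0]
contact_force: [0.3, 0.1, -0.1]
opening: -0.006
finger_force: 0.0
```

Call:
move_arm --plan '[15.5, -42.8, 0, 0, 0, 0.8, 0, 15.5, -42.8, 0, 0, 0, 0.8, 0, 15.5, -42.8, 0, 0, 0, 0.8, 0, 15.5, -42.8, 0, 0, 0, 0.8, 0, 15.5, -42.8, 0, 0, 0, 0.8, 0, 15.5, -42.8, 0, 0, 0, 0.8, 0, 0, 0, 0, 0, 0, 0, 0, 0, 0, 0, 0, 0, 0, 0, 0, 0, 0, 0, 0, 0, 0]'

```text
time: 2.3
eef_pos: [0.5757, -0.1634, 0.231]
tcp_rot: [0.102, 0.995, 0.0, -0.0]
contact_force: [-0.2, 0.5, 0.0]
opening: 0.002
finger_force: 0.0
```

Call:
move_arm --plan '[0, -1, -40, 0, 0, 0, 0, 0, 0, -40, 0, 0, 0, 0, 0, 0, -40, 0, 0, 0, 0, 0, 0, -40, 0, 0, 0, 0, 0, 0, -20, 0, 0, 0, 0, 0, 0, -10, 0, 0, 0, 0, 0, 0, -8, 0, 0, 0, 0, 0, 0, 0, 0, 0, 0, 0, 0, 0, 0, 0, 0, 0, 0]'

```text
time: 3.2
eef_pos: [0.5771, -0.1655, 0.0349]
tcp_rot: [0.102, 0.995, -0.0, 0.001]
contact_force: [0.2, 0.4, -0.9]
opening: 0.006
finger_force: 0.0
```

```bash
python3 - <<'E'
from h import *
for n,(x,y,w,h) in {'top':(290,160,150,100),'scene':(200,205,150,100)}.items():
    c=cam(n); a=c['color'][y:y+h,x:x+w,::-1]; globals()[n]=cv2.resize(a,None,fx=2.6,fy=2.6*1.5,interpolation=cv2.INTER_CUBIC) if 0 else cv2.resize(a,None,fx=2.6,fy=2.6,interpolation=cv2.INTER_CUBIC)
cv2.imwrite('pics/p1.png',np.hstack([top,scene]))
E
```

```text
(no output)
```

View pics/p1.png

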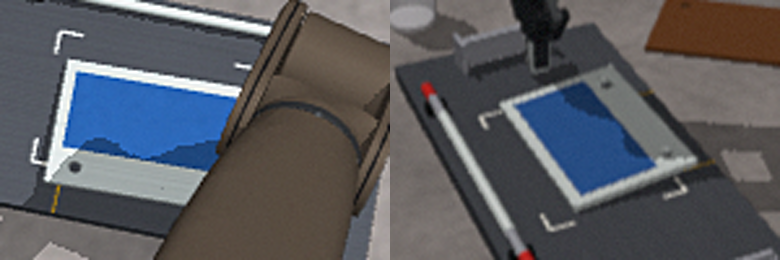

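The shut fingers stand between the panel's right end (scene crop about x=610) and the applicator, both clear. The arm hides much of the top view here. I move up to contact along bed +y.

Call:
move_arm --plan '[0, 0, -2, 0, 0, 0, 0, 1, 5, 0, 0, 0, 0, 0, 1, 5, 0, 0, 0, 0, 0, 0.8, 4, 0, 0, 0, 0, 0, 0.4, 2, 0, 0, 0, 0, 0, 0.4, 2, 0, 0, 0, 0, 0, 0, 0, 0, 0, 0, 0, 0, 0, 0, 0, 0, 0, 0, 0]'

```text
time: 4.1
eef_pos: [0.5797, -0.1473, 0.0313]
tcp_rot: [0.102, 0.995, -0.0, -0.0]
contact_force: [0.4, 0.7, -1.1]
opening: -0.001
finger_force: 0.0
```

Call:
move_arm --plan '[0.4, 2, 0, 0, 0, 0, 0, 0.4, 2, 0, 0, 0, 0, 0, 0, 0, 0, 0, 0, 0, 0]'

```text
time: 4.4
eef_pos: [0.5805, -0.1431, 0.0313]
tcp_rot: [0.102, 0.995, 0.0, -0.0]
contact_force: [-0.3, 0.1, -0.5]
opening: -0.0
finger_force: 0.0
```

Call:
move_arm --plan '[0.4, 2, 0, 0, 0, 0, 0, 0.4, 2, 0, 0, 0, 0, 0, 0, 0, 0, 0, 0, 0, 0]'

```text
time: 4.7
eef_pos: [0.5813, -0.139, 0.0313]
tcp_rot: [0.102, 0.995, 0.0, -0.0]
contact_force: [0.8, 0.6, -0.4]
opening: -0.003
finger_force: 0.0
```

Call:
move_arm --plan '[0.4, 2, 0, 0, 0, 0, 0, 0, 0, 0, 0, 0, 0, 0]'

```text
time: 4.9
eef_pos: [0.5817, -0.1372, 0.0313]
tcp_rot: [0.102, 0.995, -0.0, 0.0]
contact_force: [0.6, 0.2, -0.0]
opening: 0.0
finger_force: 0.1
```

Call:
move_arm --plan '[0.4, 2, 0, 0, 0, 0, 0, 0, 0, 0, 0, 0, 0, 0]'

```text
time: 5.1
eef_pos: [0.5821, -0.1355, 0.0313]
tcp_rot: [0.102, 0.995, -0.0, 0.0]
contact_force: [-0.9, -1.2, -1.2]
opening: 0.001
finger_force: 0.7
```

Call:
move_arm --plan '[0.4, 2, 0, 0, 0, 0, 0, 0, 0, 0, 0, 0, 0, 0]'

```text
time: 5.3
eef_pos: [0.5825, -0.1332, 0.0313]
tcp_rot: [0.102, 0.995, -0.0, -0.0]
contact_force: [0.5, -1.3, -0.1]
opening: 0.0
finger_force: 0.7
```

```bash
python3 - <<'E'
from m import *
np.set_printoptions(precision=4,suppress=True)
c=cam('scene','p2.png'); b,w=masks(c,BOX['scene'])
q,a=quad(b); print(order4(c,q,.035))
E
```

```text
[[274.6607 236.8932]
 [248.2388 245.7567]
 [273.2877 280.0372]
 [302.263  269.3067]]
```

Call:
move_arm --plan '[0.4, 2, 0, 0, 0, 0, 0, 0.4, 2, 0, 0, 0, 0, 0, 0.2, 1, 0, 0, 0, 0, 0, 0, 0, 0, 0, 0, 0, 0]'

```text
time: 5.75
eef_pos: [0.5835, -0.128, 0.0313]
tcp_rot: [0.102, 0.995, 0.0, -0.0]
contact_force: [-0.3, -2.2, 0.7]
opening: 0.001
finger_force: 0.7
```

Call:
move_arm --plan '[-1, -5, 0, 0, 0, 0, 0, -2, -10, 0, 0, 0, 0, 0, -1.6, -8, 0, 0, 0, 0, 0, 0, 0, 40, 0, 0, 0, 0, 0, 0, 45, 0, 0, 0, 0, -50, 0, 20, 0, 0, 0, 85, -50, 0, 0, 0, 0, 0, 85, -40, 30, 0, 0, 0, 0, 85, -10, 40, 0, 0, 0, 0, 85, 0, 40, 0, 0, 0, 0, 85, 0, 0, 0, 0, 0, 0, 85, 0, 0, 0, 0, 0, 0, 85]'

```text
time: 6.95
eef_pos: [0.4325, -0.0412, 0.1352]
tcp_rot: [0.101, 0.995, -0.0, 0.0]
contact_force: [-1.0, -0.1, 0.8]
opening: 0.994
finger_force: 0.0
```

```bash
python3 - <<'E'
from m import *
np.set_printoptions(precision=4,suppress=True)
r=panel('q1'); T,S=r['top'],r['scene']
print(T[3],S[3])
P,g=tri(T[0],T[1],S[0],S[1]); 
C=np.array([.6245,-.0324]); th=np.radians(-11.6); M=np.array([[np.cos(th),np.sin(th)],[-np.sin(th),np.cos(th)]])
print(P,g); print('in bed',(P[:,:2]-C)@M.T*1e3)
B,g=tri(T[0],T[2],S[0],S[2]); print('primer in bed',(B[:,:2]-C)@M.T*1e3,g)
v=P[3]-P[0]+P[2]-P[1]; print('yaw',np.degrees(np.arctan2(-v[0],v[1])))
E
```

```text
3222 2270
[[ 0.5388 -0.1024  0.0539]
 [ 0.6443 -0.1277  0.0351]
 [ 0.6777  0.0486  0.0331]
 [ 0.5571  0.0732  0.0431]] [0.0223 0.0019 0.0036 0.0033]
in bed [[-69.8398 -85.784 ]
 [ 38.5193 -89.3653]
 [ 35.8602  90.0163]
 [-87.284   89.9167]]
primer in bed [[-46.5912 -79.5746]
 [ 26.6254 -77.7851]
 [ 24.876   80.0445]
 [-48.398   78.8773]] [0.0022 0.0042 0.002  0.0002]
yaw -8.359610668603146
```

Panel y is now centred (ends at -89.4 and +90.0 mm in bed y) and it is turned about +0.8° off the bed. The far edge is at +37 and has to reach +57, so 20 mm remain along bed +x. The arm hid the near right corner, so I ignored that value. I'll bring the open fingers down in front of the near edge.

Call:
move_arm --plan '[45, 15, 0, 0, 0, 0, 85, 42, 15, 0, 0, 0, 0, 85, 0, 0, -40, 0, 0, 0, 85, 0, 0, -40, 0, 0, 0, 85, 0, 0, -20, 0, 0, 0, 85, 0, 0, -10, 0, 0, 0, 85, 0, 0, 0, 0, 0, 0, 85, 0, 0, 0, 0, 0, 0, 85]'

```text
time: 7.85
eef_pos: [0.5206, -0.0122, 0.0259]
tcp_rot: [0.103, 0.995, -0.0, 0.001]
contact_force: [-0.5, 0.0, -0.2]
opening: 0.996
finger_force: 0.0
```

```bash
python3 - <<'E'
from h import *
c=cam('scene'); a=c['color'][215:300,235:365,::-1]; cv2.imwrite('pics/p3.png',cv2.resize(a,None,fx=6,fy=6,interpolation=cv2.INTER_CUBIC))
E
```

```text
(no output)
```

View pics/p3.png

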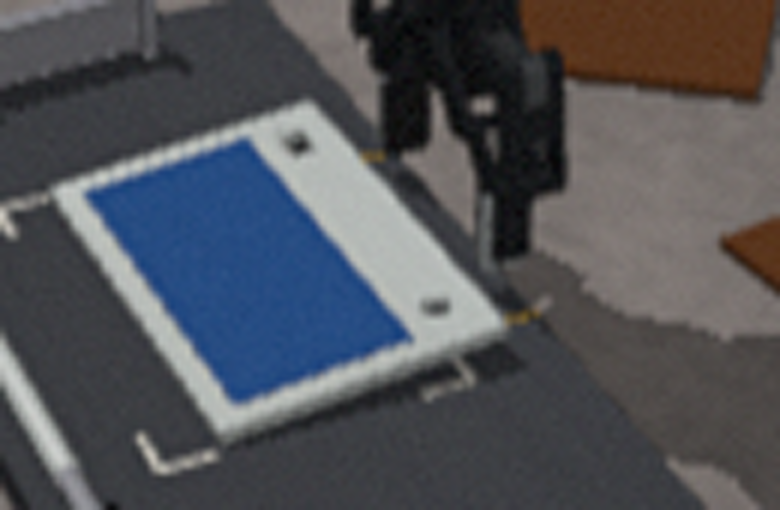

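The open fingers stand just in front of the near edge (crop (405,120) and (510,230)), clear of the panel. I lower the last few millimetres and approach along bed +x.

Call:
move_arm --plan '[0, 0, -5, 0, 0, 0, 85, 0, 0, -2.5, 0, 0, 0, 85, 3, -0.6, 0, 0, 0, 0, 85, 2, -0.4, 0, 0, 0, 0, 85, 2, -0.4, 0, 0, 0, 0, 85, 0, 0, 0, 0, 0, 0, 85, 0, 0, 0, 0, 0, 0, 85]'

```text
time: 8.6
eef_pos: [0.5266, -0.0127, 0.0174]
tcp_rot: [0.102, 0.995, -0.0, 0.0]
contact_force: [0.3, 0.4, 0.1]
opening: 0.995
finger_force: 0.0
```

Call:
move_arm --plan '[2, -0.4, 0, 0, 0, 0, 85, 2, -0.4, 0, 0, 0, 0, 85, 0, 0, 0, 0, 0, 0, 85]'

```text
time: 8.9
eef_pos: [0.5306, -0.0135, 0.0174]
tcp_rot: [0.102, 0.995, 0.0, -0.0]
contact_force: [1.2, 1.3, 0.5]
opening: 0.991
finger_force: 0.0
```

Call:
move_arm --plan '[2, -0.4, 0, 0, 0, 0, 85, 2, -0.4, 0, 0, 0, 0, 85, 0, 0, 0, 0, 0, 0, 85]'

```text
time: 9.2
eef_pos: [0.5342, -0.0142, 0.0171]
tcp_rot: [0.102, 0.995, 0.0, -0.0]
contact_force: [-1.4, 0.4, -0.5]
opening: 0.996
finger_force: 0.7
```

Call:
move_arm --plan '[2, -0.4, 0, 0, 0, 0, 85, 2, -0.4, 0, 0, 0, 0, 85, 0, 0, 0, 0, 0, 0, 85]'

```text
time: 9.5
eef_pos: [0.5387, -0.0153, 0.0173]
tcp_rot: [0.102, 0.995, -0.0, 0.0]
contact_force: [-0.9, 1.0, -1.3]
opening: 0.998
finger_force: 0.6
```

```bash
cat > far.py <<'E'
from m import *
np.set_printoptions(precision=1,suppress=True)
r=panel(); T,S=r['top'],r['scene']
C=np.array([.6245,-.0324]); th=np.radians(-11.6); M=np.array([[np.cos(th),np.sin(th)],[-np.sin(th),np.cos(th)]])
for k,n in ((1,'panel'),(2,'primer')):
    P,g=tri(T[0],T[k],S[0],S[k]); print(n,'in bed NR FR FL NL',np.c_[(P[:,:2]-C)@M.T,P[:,2]].round(5)*1e3,'gap',g*1e3)
    v=((P[2]-P[1])[:2])@M.T; print('far edge turn',np.degrees(np.arctan2(-v[0],v[1])))
E
python3 far.py
```

```text
Traceback (most recent call last):
  File "far.py", line 3, in <module>
    r=panel(); T,S=r['top'],r['scene']
  File "m.py", line 43, in panel
    q,a=quad(m); qb,_=quad(b); r[n]=(c,order4(c,q,.035),order4(c,qb,.035),a)
                      ~~~~^^^
  File "m.py", line 14, in quad
    vx,vy,x,y=cv2.fitLine(p[w].astype(np.float32),cv2.DIST_HUBER,0,.01,.01).ravel()
              ~~~~~~~~~~~^^^^^^^^^^^^^^^^^^^^^^^^^^^^^^^^^^^^^^^^^^^^^^^^^^
cv2.error: OpenCV(4.12.0) /io/opencv/modules/imgproc/src/linefit.cpp:50: error: (-215:Assertion failed) count > 0 in function 'fitLine2D_wods'
```

The top view is blocked by the arm, so I track in the scene view only. About 14 mm remain, and I push on in small steps.

Call:
move_arm --plan '[2, -0.4, 0, 0, 0, 0, 85, 2, -0.4, 0, 0, 0, 0, 85, 2, -0.4, 0, 0, 0, 0, 85, 2, -0.4, 0, 0, 0, 0, 85, 0, 0, 0, 0, 0, 0, 85]'

```text
time: 10.05
eef_pos: [0.5471, -0.0169, 0.0176]
tcp_rot: [0.102, 0.995, -0.0, 0.001]
contact_force: [-0.9, 0.3, -1.4]
opening: 0.992
finger_force: 0.4
```

```bash
cat > sc.py <<'E'
from m import *
np.set_printoptions(precision=1,suppress=True)
C=np.array([.6245,-.0324]); th=np.radians(-11.6); M=np.array([[np.cos(th),np.sin(th)],[-np.sin(th),np.cos(th)]])
c=cam('scene','last.png'); b,w=masks(c,BOX['scene']); q=order4(c,quad(b)[0],.035)
Z=(.0415,.0352,.0352,.0415)
for nm,zz in (('riding',Z),('flat',(.0345,)*4)):
    P=np.array([onz(c,a,z)[0] for a,z in zip(q,zz)]); p=(P[:,:2]-C)@M.T*1e3; v=p[2]-p[1]
    print(nm,'primer NR FR FL NL',p.tolist() if 0 else p.round(1).tolist(),'turn %.2f depth %.1f centre'%(np.degrees(np.arctan2(-v[0],v[1])),(p[1:3,0].mean()-p[[0,3],0].mean())),p.mean(0))
E
python3 sc.py
```

```text
riding primer NR FR FL NL [[-32.1, -76.8], [39.5, -78.5], [40.5, 76.4], [-30.5, 78.7]] turn -0.37 depth 71.4 centre [ 4.4 -0. ]
flat primer NR FR FL NL [[-36.0, -87.0], [39.2, -79.5], [40.2, 75.5], [-34.4, 70.3]] turn -0.37 depth 75.0 centre [ 2.3 -5.2]
```

Call:
move_arm --plan '[1, -0.2, 0, 0, 0, 0, 85, 1, -0.2, 0, 0, 0, 0, 85, 0, 0, 0, 0, 0, 0, 85]'

```text
time: 10.4
eef_pos: [0.5493, -0.0173, 0.0179]
tcp_rot: [0.102, 0.995, -0.0, 0.001]
contact_force: [-0.5, 0.1, 0.3]
opening: 0.993
finger_force: 0.0
```

```bash
python3 sc.py
```

```text
riding primer NR FR FL NL [[-26.1, -66.3], [42.1, -76.5], [43.5, 77.9], [-25.2, 87.2]] turn -0.51 depth 68.4 centre [8.6 5.6]
flat primer NR FR FL NL [[-29.9, -76.4], [41.8, -77.5], [43.1, 77.1], [-29.0, 78.8]] turn -0.51 depth 71.9 centre [6.5 0.5]
```

Call:
move_arm --plan '[1, -0.2, 0, 0, 0, 0, 85, 0, 0, 0, 0, 0, 0, 85]'

```text
time: 10.65
eef_pos: [0.5494, -0.0173, 0.0176]
tcp_rot: [0.102, 0.995, -0.0, -0.0]
contact_force: [-0.5, 1.3, 1.0]
opening: 0.994
finger_force: 0.7
```

```bash
python3 sc.py
```

```text
riding primer NR FR FL NL [[-26.1, -66.3], [42.1, -76.5], [43.6, 77.9], [-25.2, 87.2]] turn -0.54 depth 68.5 centre [8.6 5.6]
flat primer NR FR FL NL [[-29.9, -76.4], [41.8, -77.5], [43.3, 77.1], [-29.0, 78.8]] turn -0.54 depth 72.0 centre [6.5 0.5]
```

Call:
move_arm --plan '[1, -0.2, 0, 0, 0, 0, 85, 0, 0, 0, 0, 0, 0, 85]'

```text
time: 10.9
eef_pos: [0.5497, -0.0174, 0.0173]
tcp_rot: [0.102, 0.995, 0.0, -0.001]
contact_force: [-4.7, 0.4, 2.9]
opening: 0.994
finger_force: 2.1
```

```bash
python3 sc.py
```

```text
riding primer NR FR FL NL [[-26.1, -66.3], [42.5, -76.5], [43.4, 77.9], [-25.2, 87.2]] turn -0.34 depth 68.6 centre [8.6 5.6]
flat primer NR FR FL NL [[-29.9, -76.4], [42.2, -77.5], [43.1, 77.1], [-29.0, 78.8]] turn -0.34 depth 72.1 centre [6.6 0.5]
```

It dropped: both ends shifted in the view, the panel stopped moving, and the push force rose to 5 N. I back off and lift away for a clear look.

Call:
move_arm --plan '[-2, 0.4, 0, 0, 0, 0, 85, -5, 1, 0, 0, 0, 0, 85, -15, 3, 0, 0, 0, 0, 85, -15, 3, 10, 0, 0, 0, 85, -25, 5, 40, 0, 0, 0, 85, 0, 40, 50, 0, 0, 0, 85, 0, 50, 50, 0, 0, 0, 85, 0, 50, 40, 0, 0, 0, 85, 0, 50, 20, 0, 0, 0, 85, 0, 50, 0, 0, 0, 0, 85, 0, 50, 0, 0, 0, 0, 85, 0, 0, 0, 0, 0, 0, 85]'

```text
time: 12.15
eef_pos: [0.488, 0.252, 0.1922]
tcp_rot: [0.099, 0.995, 0.001, 0.001]
contact_force: [0.1, 0.2, 0.0]
opening: 0.996
finger_force: 0.0
```

```bash
sed -i "s/(300,175,395,250)/(306,172,395,246)/" m.py; python3 far.py; python3 sc.py | tail -1; python3 - <<'E'
from h import *
o=[]
for n,(x,y,w,h) in {'top':(290,155,120,95),'scene':(230,210,120,95)}.items():
    o.append(cv2.resize(cam(n)['color'][y:y+h,x:x+w,::-1],None,fx=3.3,fy=3.3,interpolation=cv2.INTER_CUBIC))
cv2.imwrite('pics/p4.png',np.hstack(o))
E
```

```text
panel in bed NR FR FL NL [[-67.6 -88.6  25.7]
 [ 55.5 -91.7  38. ]
 [ 57.   91.5  35.1]
 [-63.9  89.7  33.6]] gap [11.3  1.1  2.6  2.2]
far edge turn -0.4597168708811304
primer in bed NR FR FL NL [[-29.7 -78.6  33.6]
 [ 43.7 -79.   34.7]
 [ 45.1  79.4  37.2]
 [-28.4  79.5  35.3]] gap [2.1 4.  2.4 0.6]
far edge turn -0.5252696313827475
flat primer NR FR FL NL [[-29.9, -76.4], [42.2, -77.5], [43.1, 77.1], [-29.0, 78.8]] turn -0.34 depth 72.1 centre [6.6 0.5]
```

View pics/p4.png

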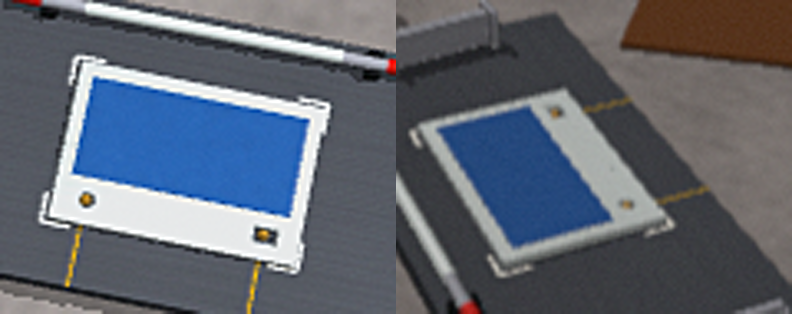

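The crop shows brass pins in the hole (88,200) and the slot (265,235), and all four white corner marks visible around the panel. The primer measures about 35 mm high all over with no slope, so the panel is flat. The hand is clear, so I hand in.

```bash
python3 -c "
from plant import order; print(order.sign_off())"
```

```text
the job is handed in; nothing more can be done
None
```

The panel has dropped over both pins and lies flat inside the white corner marks; the hand is clear and the job is handed in.

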